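# Stack the keyed collars on the rotator spindle

## Robot

A 6-joint arm with a two-finger parallel gripper is mounted at the origin on a cart in front of the work surface, level with it; the furniture and walls round the work are solid. World frame = base frame: x ahead of the robot, y to its left, z up, the work surface at z = 0. Lengths are in m, angles in rad, forces in N, time in s.
With the tool pointing down it reaches from about 0.325 to 0.9 m from the base axis. Payload 6.1 kg.
Tool frame: the origin (TCP) lies midway between the tips of the shut fingers; the grasp point (between the pads) lies 19 mm behind it (r.grip_depth is the z of the grasp point in the tool frame, in m); z points along the fingers, y is the line along which they close (so a half turn about z gives the same grasp; the last joint's range is limited). The gripper opens to 85 mm and grips with 20 to 120 N. Pads are 22 mm wide; open, the fingers measure 114 mm over their backs; the gripper's body (76 mm by 85 mm) begins 54 mm behind the grasp point. The pads swing forward as they close: fully open they stand 13 mm farther back than shut.
Start: joints at [-1.413, 0.22, 1.526, -0, 1.395, -0.126], TCP at [0.175, -0.6, 0.231] pointing down, gripper open.
Joint ranges: [-2.98, 2.98], [-0.91, 2.08], [0.09, 2.57], [-1.24, 4.39], [0.2, 2.65], [-2.68, 2.68]. Speed limits (rad/s): [2.57, 2.57, 3.01, 3.14, 3.14, 3.14].

## Interface

Orientations are given as a unit quaternion [x, y, z, w].
In Python, from plant import r gives the robot as it stands.
- The arm moves only by the tool arm_command, never from a script. Its argument "deltas" is one flat list of numbers, 4 for each row, row after row: the shift along the tool's x, y, z in cm, then the turn about the tool's z in rad. A call has 1 to 20 rows; each row is the pose to reach, as a shift and turn from the pose commanded when the call began, along the tool's axes at that moment; what a row does not reach only later rows make up. A row lasts 1/12 s, in which the tool goes at most 41.7 mm and 7.16 degrees, less where a joint would pass 70% of its speed; a pose out of reach is approached as far as the arm can. A call with a gripper value outside its range is refused whole. "fingers" is the opening, from 0 (shut) to 1 (fully open), set as the call begins (left out, the last holds). The fingers move at their own pace and stop on an object; the grip force is fixed at half the most. Time passes only in rows, so rows that repeat a pose let the fingers close. It gives the time, the measured TCP pose, the force, the opening and the grip force at its end, in the units of the state.
- r.read_state(): the state, without advancing time (a new reading comes with each control period).
- r.read_camera(name): name is "side" or "top"; returns the picture (480x640x3 uint8, red, green, blue); there is no depth.
- r.calibration(name): a dict with "vertical_fov" (degrees; the focal length in pixels is half the picture's height over the tangent of half this angle, whatever the lens; pixels are square), "cx", "cy" (the principal point, pixels), "eye" and "orientation" of the camera in the world. Camera axes: x right, y up, looking along -z (the intrinsics and any distortion apply to the point x, -y, -z); pixel columns grow to the right and rows downward; lengths in m; the calibration is good to about 2 mm. A picture is of the moment at which its call begins. calibration takes no time and is no camera call.
- r.sign_off(): hands the job in; it is judged then, once.
The state is a dict: "t": time; "qpos": joint angles; "joint_vel": joint speeds; "joint_efforts": joint torques, N m; "eef_pos": TCP position; "tcp_rot": TCP orientation; "wrist_force": force on the tool from outside, world axes, zero at the start; "torque": the same for the moment, N m; "grip_width": finger opening in m; "gripper_force": force on a finger pad.
Only numpy, scipy, OpenCV 4.12 (cv2) and the standard library are available. Lean on these libraries where they do the work, as an engineer would, in place of code of your own. Each camera call takes 0.05 s, during which the arm holds its last target. There are 200 camera calls.

## Task

Thread the three aluminium collars onto the upright drive spindle, one after another: the largest first at the bottom, then the medium one, then the smallest on top. A collar goes down only when its slots are turned to the spindle's keys, so feel for them and never force it; bring each collar fully home, flat on what is below. Then let go, and leave everything else on the bench where it is.

Things in the scene. Friction and masses are not known exactly. Their poses are not given: they have to be found in the camera images.
- spindle_stand: stand screwed to the worktop: grey square base plate 100 x 100 x 12 mm with an upright steel spindle in its middle. Origin: centre of the plate's underside, on the spindle's axis; z up, x and y along the plate's edges. Its bearing is delicate: all contact force on the stand and spindle must stay below 30 N. Homed, the collars' centres are 33, 47 and 61 mm above the origin.
- seat (a point): on the spindle's axis, 26 mm above the worktop: top of the round flange, 40 mm across, on which the lowest collar sits. Axes as the stand's. The shaft above it is 20 mm in diameter; it tapers over its last 5 mm to 12 mm across at its tip, 52 mm above this point.
- key_tops (a point): on the spindle's axis, 40 mm above the seat: height of the upper ends of two opposite keys, 6 mm wide, that stand out to 14.5 mm from the axis and run down to the seat. Axes as the stand's. The line through the keys is NOT measured: it lies within 0.45 rad (26 degrees) of the stand's x axis, new each run, held by a stiff brake. A collar over about 6 degrees off rests on the keys.
- collar_large_mid (a point): largest collar: plain aluminium ring, 62 mm outer diameter, 14 mm high, lying flat. Bore 23 mm, right through, with two opposite slots 9 mm wide that reach to 16.5 mm from the axis. This point: its centre, half-way up; z its axis (up), x along the line through its two slots (a half turn gives the same collar; turned by up to 0.6 rad from the world's x at the start).
- collar_medium_mid (a point): medium collar: plain aluminium ring, 52 mm outer diameter, 14 mm high, lying flat. Bore 23 mm, right through, with two opposite slots 9 mm wide that reach to 16.5 mm from the axis. This point: its centre, half-way up; z its axis (up), x along the line through its two slots (a half turn gives the same collar; turned by up to 0.6 rad from the world's x at the start).
- collar_small_mid (a point): smallest collar: plain aluminium ring, 42 mm outer diameter, 14 mm high, lying flat. Bore 23 mm, right through, with two opposite slots 9 mm wide that reach to 16.5 mm from the axis. This point: its centre, half-way up; z its axis (up), x along the line through its two slots (a half turn gives the same collar; turned by up to 0.6 rad from the world's x at the start).
- screw_cap: loose blue screw cap, 22 mm across, 14 mm high, standing among the collars; origin under its centre. A bystander: not to be moved.
- timer: white bench timer, 60 x 64 x 19 mm, left of the collars; origin under its centre. A bystander: not to be moved.
- marker: felt marker lying down, 137 mm long, 12 mm thick; origin under its centre, x along it. A bystander: not to be moved.
- label_tape: roll of label tape lying flat, 68 mm across, 19 mm high; origin under its centre. A bystander: not to be moved.
- forceps: steel forceps lying down, 128 mm long, 9 mm high; origin under its centre, x along it. A bystander: not to be moved.
Things that resemble listed ones, but are neither listed nor needed, are in the scene too. What is shaped like the part that bears collar_medium_mid but purple is not meant. What is shaped like the part that bears collar_small_mid but green is not meant.

How it is judged:
By the outcome, as a careful person would: the job done as asked, in the order asked, and still so for the second after the job is handed in, with the robot touching nothing.
It also fails if it takes over 72 s, if anything falls off the work surface, if the arm or the gripper's body presses on something with over 40 N, if the wrist force passes 120 N, or if a joint passes its speed limit or range.

## Working session

There is one attempt and no reset: what is moved stays moved. The work goes in short steps, Python scripts to look and compute and a tool call to move; the robot and the scene stay as the last step left them, time stands still between calls to the robot, and variables do not carry over. Pictures are saved under pics/ and viewed, at most 10 in all, crops included, and the job is handed in when it is done.

Besides the shell and the picture viewer there is one more tool, called after "Emit:" by a JSON object that holds its "fn" and its "kwargs", one argument or row to a line. arm_command: Moves the arm, as the interface text tells. Its arguments: {"type":"object","properties":{"deltas":{"type":"array","items":{"type":"number"}},"fingers":{"type":"number"}},"required":["deltas"]}

```bash
ls; mkdir -p pics; python3 - <<'E'
from plant import r
import cv2
for n in("top","side"):
    im=r.read_camera(n); cv2.imwrite(f"pics/{n}0.png",im[:,:,::-1]); print(n,r.calibration(n))
print(r.read_state(), r.grip_depth)
E
```

```text
pics
top {'vertical_fov': 54.58512482268568, 'cx': 313.29805855145656, 'cy': 234.90731419702556, 'eye': array([0.40581933, 0.03606967, 1.19148697]), 'orientation': array([-0.02872038,  0.04197506,  0.70851158, -0.70386403])}
side {'vertical_fov': 54.19171542513506, 'cx': 322.4979957182358, 'cy': 237.12884363380172, 'eye': array([0.32721375, 1.02762006, 0.47500781]), 'orientation': array([-0.05601432,  0.55870461,  0.825455  , -0.05775471])}
{'t': 0.1, 'qpos': array([-1.41307936e+00,  2.21142518e-01,  1.52748852e+00,  3.02764562e-05,
        1.39470135e+00, -1.26123792e-01]), 'joint_vel': array([ 9.68931305e-05, -9.57282364e-04, -2.20355187e-03,  3.42468096e-04,
       -1.30060776e-04,  7.62698481e-05]), 'joint_efforts': array([ 7.99447698e-04, -4.98246896e+01, -3.90547335e+01, -3.02296366e-04,
        5.70775650e-03, -2.93101756e-07]), 'eef_pos': array([ 0.17493444, -0.59945835,  0.23031591]), 'tcp_rot': array([ 9.89946197e-01,  1.41441753e-01,  1.15955660e-06, -8.69996059e-04]), 'wrist_force': array([-0.46180964,  0.07738576,  0.51178748]), 'torque': array([ 0.0016389 ,  0.0747483 , -0.03225286]), 'gripper_force': 0.0, 'grip_width': 0.08517133987028608} -0.0187
```

View pics/top0.png

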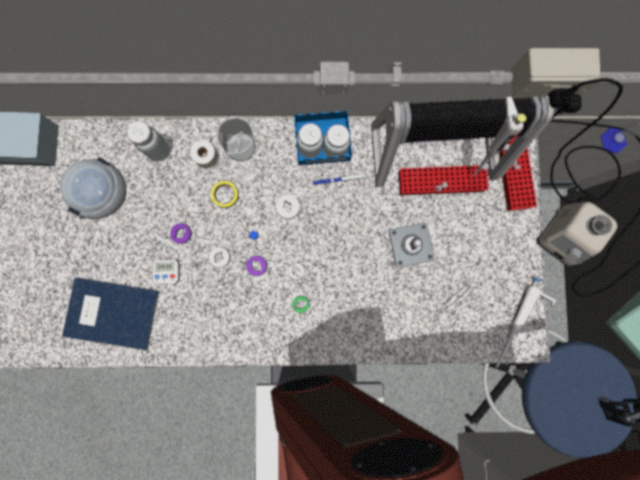

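View pics/side0.png

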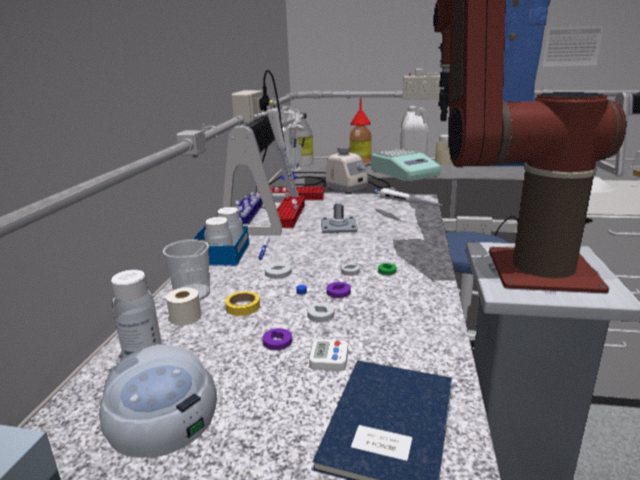

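In the top view, what could be taken for the collars is:
- Silver rings: (287,206) large, (219,257) medium, (297,270) small.
- Decoys: purple rings at (180,233) and (257,266), a green one at (301,304), and the yellow tape roll at (224,194).

The spindle is at (412,244). I choose the silver rings and will check them in one close rectified crop.

```bash
cat > h.py <<'E'
import numpy as np, cv2
from plant import r
from scipy.spatial.transform import Rotation as R
def cam(n):
    c=r.calibration(n); f=240/np.tan(np.radians(c["vertical_fov"])/2)
    return c["eye"],R.from_quat(c["orientation"]).as_matrix(),f,c["cx"],c["cy"]
def proj(n,P):
    e,M,f,cx,cy=cam(n); p=(np.atleast_2d(P)-e)@M
    return np.c_[cx-f*p[:,0]/p[:,2],cy+f*p[:,1]/p[:,2]]
def ray(n,u,v,z):
    e,M,f,cx,cy=cam(n); d=M@np.array([(u-cx)/f,-(v-cy)/f,-1]); return e+d*(z-e[2])/d[2]
def avg(n,k): return np.mean([r.read_camera(n).astype(float) for _ in range(k)],0)
def rect(n,im,c,z,half=.045,px=300):
    "metric plan view at height z: up = +x, left = +y"
    a=np.linspace(half,-half,px); Y,X=np.meshgrid(c[1]+a,c[0]+a)
    q=proj(n,np.c_[X.ravel(),Y.ravel(),0*X.ravel()+z]).reshape(px,px,2).astype(np.float32)
    return cv2.remap(im.astype(np.float32),q[...,0],q[...,1],cv2.INTER_CUBIC).clip(0,255).astype(np.uint8)
E
python3 - <<'E'
from h import *
t=avg("top",6); s=avg("side",6); np.save("t.npy",t); np.save("s.npy",s)
print("eyecheck",proj("top",[[0,0,0]]))
for n,tu,su,z in [("L",(287,206),(278,269),.014),("M",(219,257),(321,311),.014),("S",(297,270),(350,268),.014),("stand",(412,244),(338,206),.078),("cap",(253.5,235),(301,288),.014)]:
    print(n,ray("top",*tu,z).round(3),ray("side",*su,z).round(3))
row=[rect("top",t,ray("top",*u,z),z) if 0 else rect("top",t,ray("top",*u,z),z,px=266) for u,z in [((287,206),.014),((219,257),.014),((297,270),.014)]]
row2=[rect("top",t,ray("top",412,244,.066),.066,px=266)]+[rect("side",s,ray("top",412,244,.066),.066,px=266),rect("side",s,ray("top",297,270,.014),.014,px=266)]
cv2.imwrite("pics/m.png",np.vstack([np.hstack(row),np.hstack(row2)])[:,:,::-1])
E
```

```text
eyecheck [[320.27924624 447.11915816]]
L [0.599 0.08  0.014] [0.594 0.088 0.014]
M [0.469 0.252 0.014] [0.466 0.261 0.014]
S [0.435 0.055 0.014] [0.431 0.067 0.014]
stand [ 0.494 -0.223  0.078] [ 0.49  -0.188  0.078]
cap [0.525 0.165 0.014] [0.523 0.174 0.014]
```

View pics/m.png

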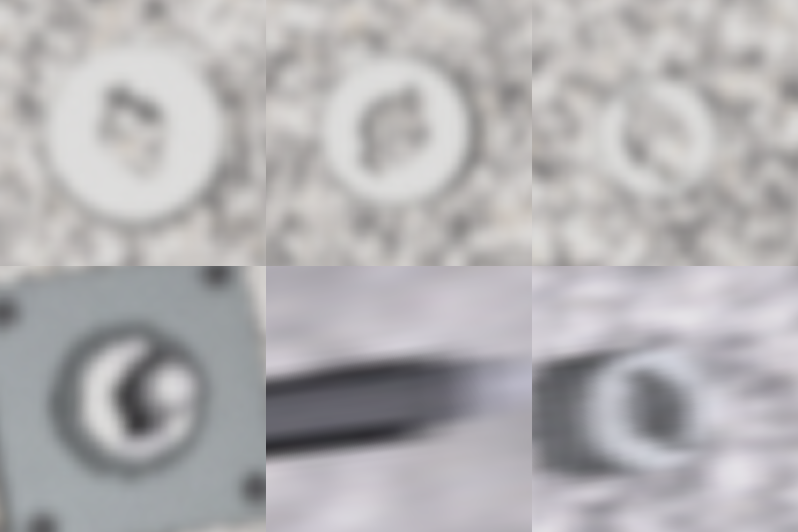

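The crop confirms silver, uncoloured collars with 62, 52 and 42 mm rims, and the bores' slots are faintly visible. Next I measure the centres, slot angles, stand pose and key line.

```bash
python3 - <<'E'
from h import *
t=np.load("t.npy"); s=np.load("s.npy")
K=400; half=.05; sc=K/(2*half)
tiles=[]
def unpix(c,u,v): return np.array([c[0]+half-v*2*half/(K-1), c[1]+half-u*2*half/(K-1)])
for n,u,D in [("L",(287,206),62),("M",(219,257),52),("S",(297,270),42)]:
    c=ray("top",*u,.014); g=rect("top",t,c,.014,half,K); gray=cv2.cvtColor(g,cv2.COLOR_RGB2GRAY)
    rr=D/2000*sc
    H=cv2.HoughCircles(cv2.GaussianBlur(gray,(0,0),4),cv2.HOUGH_GRADIENT_ALT,1.5,30,param1=40,param2=.3,minRadius=int(rr-8),maxRadius=int(rr+8))
    if H is None: print(n,"none"); ctr=(K/2,K/2)
    else:
        print(n,[(unpix(c,a,b).round(4),(q/sc*2000).round(1)) for a,b,q in H.reshape(-1,H.shape[-1])[:3,:3]]); ctr=H.reshape(-1,H.shape[-1])[0,:2]
    P=unpix(c,*ctr)
    for cm,im in(("top",t),("side",s)):
        for z in ((.014,) if cm=="side" else (.014,.008)):
            g2=cv2.cvtColor(rect(cm,im,P,z,half,K),cv2.COLOR_RGB2GRAY).astype(np.float32)
            pol=cv2.warpPolar(g2,(100,360),((K-1)/2,(K-1)/2),.02*sc*1.25/1.25,cv2.INTER_LINEAR) # 100 cols = 20mm
            prof=pol[:,62:80].mean(1); ringv=np.median(pol[:,88:98])
            d=np.abs(prof-ringv); th=np.radians(np.arange(360)) # image angle cw from +right
            ph=np.angle((d*np.exp(2j*th)).sum())/2
            # image dir (cos,sin down) -> world x=-sin,y=-cos
            a=np.arctan2(-np.cos(ph),-np.sin(ph)); a=(a+np.pi/2)%np.pi-np.pi/2
            print("  ",cm,z,"slot angle",a.round(3),"amp",(abs((d*np.exp(2j*th)).sum())/d.sum()).round(2))
    cv2.circle(g,(int(ctr[0]),int(ctr[1])),int(rr),(255,0,0),1); tiles.append(g)
# stand plate
c=ray("top",412,244,.012); g=rect("top",t,c,.012,.08,640); hsv=cv2.cvtColor(g,cv2.COLOR_RGB2HSV)
m=((g.max(2)<190)&(g.min(2)>110)&(hsv[...,1]>12)).astype(np.uint8)
m=cv2.morphologyEx(cv2.morphologyEx(m,cv2.MORPH_CLOSE,np.ones((25,25))),cv2.MORPH_OPEN,np.ones((61,61)))
q=max(cv2.findContours(m,0,2)[0],key=cv2.contourArea); (a,b),wh,ang=cv2.minAreaRect(q)
A=np.array([c[0]+.08-b*.16/639,c[1]+.08-a*.16/639]); print("stand",A.round(4),np.array(wh)/4,ang)
g=rect("top",t,A,.066,half,K); 
for z,col in((.026,(0,255,0)),(.066,(255,0,0)),(.078,(0,0,255))):
    p=proj("top",[[*A,z]])[0]; w=ray("top",*p,.066); uv=[int((A[1]+half-w[1])*sc),int((A[0]+half-w[0])*sc)]; cv2.circle(g,uv,3,col,1)
tiles.append(g); print(proj("side",[[*A,.012],[*A,.078]]),proj("top",[[*A,.078]]))
cv2.imwrite("pics/m2.png",cv2.resize(np.vstack([np.hstack(tiles[:2]),np.hstack(tiles[2:])]),(600,600))[:,:,::-1])
sd=s[185:240,305:375]; cv2.imwrite("pics/sd.png",cv2.resize(sd,None,fx=8,fy=8,interpolation=2).clip(0,255)[:,:,::-1])
E
```

```text
L none
   top 0.014 slot angle 0.345 amp 0.45
   top 0.008 slot angle 0.294 amp 0.44
   side 0.014 slot angle 0.552 amp 0.24
M none
   top 0.014 slot angle -0.622 amp 0.21
   top 0.008 slot angle -1.022 amp 0.07
   side 0.014 slot angle -0.712 amp 0.5
S none
   top 0.014 slot angle -1.03 amp 0.05
   top 0.008 slot angle -1.04 amp 0.07
   side 0.014 slot angle -0.063 amp 0.22
stand [ 0.4977 -0.2354] [92.3719635  94.58567047] 79.69515228271484
[[337.78436531 222.71827485]
 [337.41430544 200.83655159]] [[417.03814328 242.49657099]][ WARN:0@0.654] global loadsave.cpp:1063 imwrite_ Unsupported depth image for selected encoder is fallbacked to CV_8U.
```

View pics/m2.png

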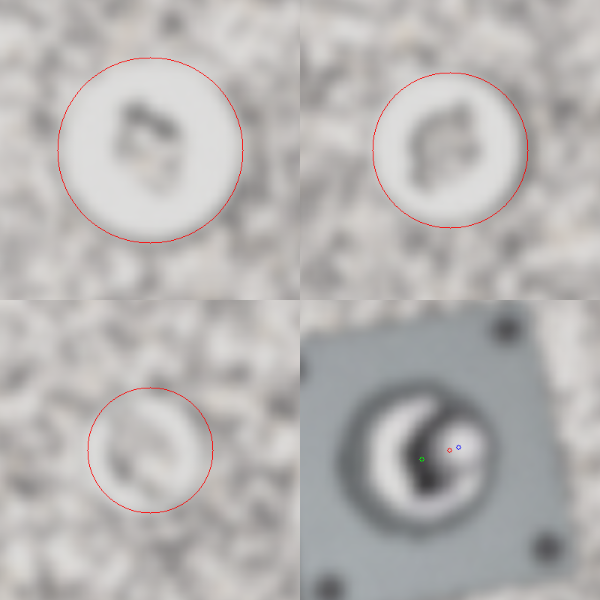

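View pics/sd.png

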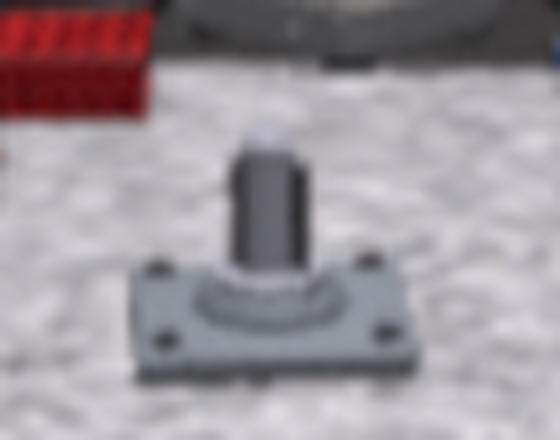

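```bash
python3 - <<'E'
from h import *
from scipy.optimize import least_squares
t=np.load("t.npy"); s=np.load("s.npy")
K=400; half=.05; sc=K/(2*half); tiles=[]
for n,u,D in [("L",(287,206),62),("M",(219,257),52),("S",(297,270),42)]:
    c=ray("top",*u,.014)[:2]
    for it in range(3):
        g=rect("top",t,c,.012,half,K); gr=cv2.GaussianBlur(cv2.cvtColor(g,cv2.COLOR_RGB2GRAY).astype(np.float32),(0,0),3)
        pol=cv2.warpPolar(gr,(160,360),((K-1)/2,(K-1)/2),160,1)
        r0=int(D/2000*sc); w=np.diff(pol,axis=1)[:,r0-14:r0+14]; k=w.argmin(1)+r0-13.5; st=-w.min(1)
        th=np.radians(np.arange(360)); ok=st>np.percentile(st,40)
        x,y=k*np.cos(th),k*np.sin(th)
        f=least_squares(lambda p:(np.hypot(x-p[0],y-p[1])-p[2])[ok],[0,0,r0],loss="soft_l1")
        c=c+np.array([-f.x[1],-f.x[0]])/sc
    print(n,c.round(4),"D",(f.x[2]/sc*2000).round(1))
    g=rect("top",t,c,.014,.022,264).astype(float)
    tiles.append(np.clip((g-g.mean((0,1)))*3+150,0,255))
    g=rect("side",s,c,.014,.03,264).astype(float)
    tiles.append(np.clip((g-g.mean((0,1)))*2+130,0,255))
c=ray("top",412,244,.012)[:2]; g=cv2.GaussianBlur(cv2.cvtColor(rect("top",t,c,.012,.08,640),cv2.COLOR_RGB2GRAY),(0,0),4)
m=(g<125).astype(np.uint8); n,l,stt,ce=cv2.connectedComponentsWithStats(m)
for i in range(1,n):
    if 100<stt[i,4]<1500: print(stt[i,4],[(c[0]+.08-ce[i][1]*.16/639).round(4),(c[1]+.08-ce[i][0]*.16/639).round(4)])
cv2.imwrite("pics/m3.png",np.vstack([np.hstack(tiles[0::2]),np.hstack(tiles[1::2])]).astype(np.uint8)[:,:,::-1])
E
```

```text
L [0.5996 0.0795] D 59.1
M [0.4702 0.2536] D 49.0
S [0.4335 0.0579] D 39.2
1496 [np.float64(0.5442), np.float64(-0.2684)]
1279 [np.float64(0.5301), np.float64(-0.1921)]
129 [np.float64(0.4845), np.float64(-0.1874)]
161 [np.float64(0.4739), np.float64(-0.2371)]
1373 [np.float64(0.4675), np.float64(-0.2828)]
1159 [np.float64(0.4526), np.float64(-0.2062)]
464 [np.float64(0.4518), np.float64(-0.1911)]
```

View pics/m3.png

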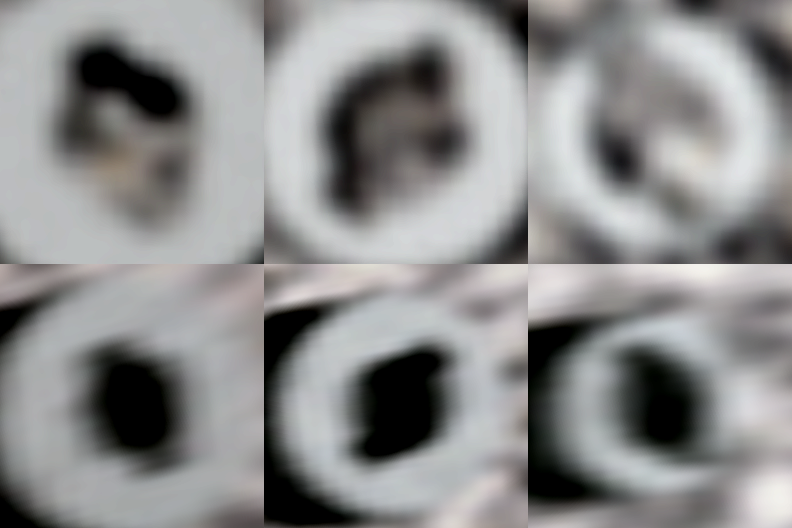

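The contrast-stretched crops show:

| Collar | Top-row slot ends (px) | Slot angle (rad) |
|---|---|---|
| L | (100,60)–(150,225) | about +0.30 |
| M | (432,68)–(345,205) | about −0.56 |
| S | (620,50)–(680,215) | about +0.42 |

The screw holes put the stand at (0.4986, −0.2374) with yaw 0.182, so the key line lies between −0.27 and 0.63.

```bash
cat >> h.py <<'E'
def go(x,y,z,psi=None):
    "tool-frame deltas (cm, rad) from the measured pose"
    s=r.read_state(); M=R.from_quat(s["tcp_rot"]).as_matrix(); d=M.T@(np.array([x,y,z])-s["eef_pos"])*100
    p=np.arctan2(M[1,0],M[0,0]); return d.round(2),"psi",p.round(3),"turn",None if psi is None else round(p-psi,3)
E
python3 -c "
from h import *
print(go(.5996,.0795,.12)); print(r.read_state()['tcp_rot'])
for n,u in(('marker',(330,180)),('tape',(224,194)),('green',(301,304)),('purp',(257,266))): print(n,ray('top',*u,.01).round(3))"
```

```text
(array([ 59.79, -53.34,  11.13]), 'psi', np.float64(0.284), 'turn', None)
[ 9.89947907e-01  1.41432462e-01  9.37560488e-06 -4.89648968e-06]
marker [ 0.667 -0.031  0.01 ]
tape [0.631 0.242 0.01 ]
green [0.35  0.046 0.01 ]
purp [0.446 0.157 0.01 ]
```

Emit:
{"fn": "arm_command", "kwargs": {
  "deltas": [12, -10.7, 0, 0, 15, -13.3, 1, 0, 18, -16, 2, 0, 21, -18.7, 3, 0, 24, -21.3, 4, 0, 27, -24, 5, 0, 30, -26.7, 6, 0, 33, -29.3, 7, 0, 36, -32, 8, 0, 39, -34.7, 9, 0, 42, -37.3, 10, 0, 45, -40, 11, 0, 48, -42.7, 11.1, 0, 51, -45.4, 11.1, 0, 54, -48, 11.1, 0, 57, -50.8, 11.1, 0, 59.8, -53.3, 11.1, 0, 59.8, -53.3, 11.1, 0, 59.8, -53.3, 11.1, 0, 59.8, -53.3, 11.1, 0],
  "fingers": 1
}}

```text
t: 2.37
eef_pos: [0.6016, 0.0834, 0.1203]
tcp_rot: [0.99, 0.143, 0.001, -0.001]
wrist_force: [-0.2, 0.2, 0.4]
grip_width: 0.085
gripper_force: 0.0
```

```bash
python3 -c "
from h import *
print(r.read_state()['t'],r.read_state()['eef_pos'],go(.5996,.0795,.0))"
```

```text
2.3667 [0.60160842 0.08342438 0.12033587] (array([-0.33,  0.33, 12.03]), 'psi', np.float64(0.286), 'turn', None)
```

Emit:
{"fn": "arm_command", "kwargs": {
  "deltas": [0, 0, 2, 0, 0, 0, 4, 0, 0, 0, 6, 0, 0, 0, 7, 0, 0, 0, 7, 0, 0, 0, 7, 0]
}}

```text
t: 2.87
eef_pos: [0.5996, 0.079, 0.0501]
tcp_rot: [0.99, 0.141, -0.001, -0.0]
wrist_force: [0.1, -0.1, 1.0]
grip_width: 0.0854
gripper_force: 0.0
```

```bash
python3 -c "
from h import *
print(r.read_state()['t'],r.read_state()['eef_pos'],go(.5996,.0795,.0))"
```

```text
2.8667 [0.59956705 0.07903278 0.05013586] (array([ 0.02, -0.04,  5.01]), 'psi', np.float64(0.284), 'turn', None)
```

Emit:
{"fn": "arm_command", "kwargs": {
  "deltas": [0, 0, 2, 0, 0, 0, 4, 0, 0, 0, 5, 0, 0, 0, 5, 0, 0, 0, 5, 0]
}}

```text
t: 3.28
eef_pos: [0.6001, 0.079, 0.001]
tcp_rot: [0.99, 0.141, 0.0, 0.0]
wrist_force: [0.0, 0.1, 0.3]
grip_width: 0.0859
gripper_force: 0.0
```

Emit:
{"fn": "arm_command", "kwargs": {
  "deltas": [0, 0, 0, 0, 0, 0, 0, 0, 0, 0, 0, 0, 0, 0, 0, 0, 0, 0, 0, 0, 0, 0, 0, 0, 0, 0, 0, 0, 0, 0, 0, 0],
  "fingers": 0
}}

```text
t: 3.95
eef_pos: [0.6016, 0.0791, 0.0027]
tcp_rot: [0.99, 0.141, 0.002, 0.0]
wrist_force: [-1.4, -0.7, 6.6]
grip_width: 0.059
gripper_force: 63.8
```

```bash
python3 - <<'E'
from h import *
s=r.read_camera("side"); u,v=proj("side",[[.6,.08,.01]])[0].astype(int); t=r.read_camera("top"); a,b=proj("top",[[.6,.08,.01]])[0].astype(int)
cv2.imwrite("pics/g.png",np.hstack([cv2.resize(i,(400,400),interpolation=2) for i in(s[v-35:v+30,u-33:u+32],t[b-33:b+32,a-33:a+32])])[:,:,::-1])
print(r.read_state())
E
```

```text
{'t': 4.05, 'qpos': array([ 8.98128808e-04,  4.36323402e-01,  1.72274197e+00, -5.28732302e-05,
        9.79013852e-01,  1.28789619e+00]), 'joint_vel': array([-0.00039542, -0.00177522, -0.000778  ,  0.00122493, -0.00122886,
        0.00048469]), 'joint_efforts': array([ 3.47183109e-02, -4.89093375e+01, -2.96576625e+01,  3.12724896e-02,
       -4.13726494e-01, -4.23451434e-03]), 'eef_pos': array([0.60160374, 0.0791257 , 0.0027175 ]), 'tcp_rot': array([9.89945592e-01, 1.41437755e-01, 1.73619130e-03, 2.68627133e-04]), 'wrist_force': array([-1.01227512,  0.58137828,  6.64583865]), 'torque': array([ 0.06551122,  0.24572213, -0.03389789]), 'gripper_force': 63.8365488150157, 'grip_width': 0.05923908573532442}
```

View pics/g.png

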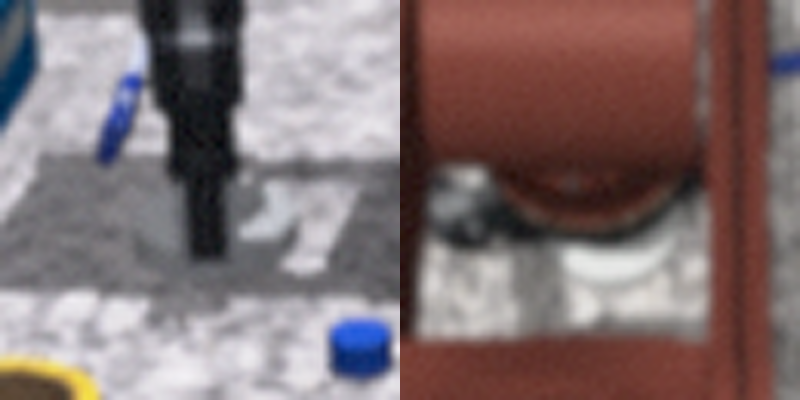

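Emit:
{"fn": "arm_command", "kwargs": {
  "deltas": [0, 0, -0.5, 0, 0, 0, -1.5, 0, 0, 0, -3, 0, 0, 0, -5, 0, 0, 0, -7.5, 0, 0, 0, -10, 0, 0, 0, -11.5, 0, 0, 0, -12, 0, 0, 0, -12, 0, 0, 0, -12, 0, 0, 0, -12, 0]
}}

```text
t: 4.97
eef_pos: [0.5986, 0.0791, 0.1187]
tcp_rot: [0.99, 0.141, -0.001, -0.0]
wrist_force: [0.5, 0.3, -1.4]
grip_width: 0.0588
gripper_force: 64.7
```

```bash
python3 -c "
from h import *
print(r.read_state()['t'],r.read_state()['eef_pos'],go(.4986,-.2374,.12,.284))"
```

```text
4.9667 [0.59861509 0.07912815 0.11870489] (array([-18.47,  27.59,  -0.1 ]), 'psi', np.float64(0.284), 'turn', np.float64(-0.0))
```

Emit:
{"fn": "arm_command", "kwargs": {
  "deltas": [-0.8, 1.2, 0, 0.02, -2, 3.0, 0, 0.06, -3.8, 5.6, 0, 0.1, -5.6, 8.4, 0, 0.14, -7.5, 11.1, 0, 0.18, -9.3, 13.8, 0, 0.22, -11.1, 16.5, 0, 0.26, -13, 19.3, 0, 0.3, -14.8, 22, 0, 0.34, -16.4, 24.4, 0, 0.38, -17.6, 26.2, 0, 0.4, -18.3, 27.2, 0, 0.42, -18.57, 27.56, 0, 0.42, -18.57, 27.56, 0, 0.42, -18.57, 27.56, 0, 0.42, -18.57, 27.56, 0, 0.42, -18.57, 27.56, 0, 0.42, -18.57, 27.56, 0, 0.42]
}}

```text
t: 6.47
eef_pos: [0.4991, -0.2364, 0.1203]
tcp_rot: [0.998, -0.067, -0.0, -0.0]
wrist_force: [0.3, -0.1, -1.4]
grip_width: 0.0589
gripper_force: 64.7
```

```bash
python3 - <<'E'
from h import *
print(r.read_state()['t'],r.read_state()['eef_pos'],go(.4986,-.2374,.10,.284-.42))
s=r.read_camera("side"); t=r.read_camera("top")
u,v=proj("side",[[.4986,-.2374,.09]])[0].astype(int); a,b=proj("top",[[.4986,-.2374,.09]])[0].astype(int)
cv2.imwrite("pics/g2.png",np.hstack([cv2.resize(i,(400,400),interpolation=2) for i in(s[v-25:v+35,u-30:u+30],t[b-33:b+32,a-33:a+32])])[:,:,::-1]); print(u,v)
E
```

```text
6.4667 [ 0.49909445 -0.23641606  0.12027347] (array([-0.04,  0.1 ,  2.03]), 'psi', np.float64(-0.135), 'turn', np.float64(0.001))
337 196
```

View pics/g2.png

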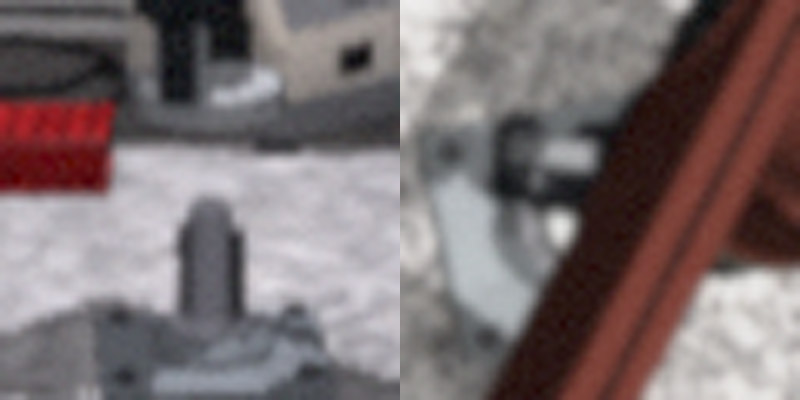

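Emit:
{"fn": "arm_command", "kwargs": {
  "deltas": [0, 0, 1, 0, 0, 0, 2, 0, 0, 0, 3, 0, 0, 0, 3.5, 0, 0, 0, 4, 0, 0, 0, 4.4, 0, 0, 0, 4.6, 0, 0, 0, 4.6, 0, 0, 0, 4.6, 0]
}}

```text
t: 7.32
eef_pos: [0.4991, -0.2378, 0.0745]
tcp_rot: [0.998, -0.068, 0.0, 0.0]
wrist_force: [1.3, -0.2, -1.2]
grip_width: 0.0591
gripper_force: 64.7
```

Emit:
{"fn": "arm_command", "kwargs": {
  "deltas": [0, 0, 0.2, 0, 0, 0, 0.3, 0, 0, 0, 0.4, 0, 0, 0, 0.4, 0]
}}

```text
t: 7.65
eef_pos: [0.4992, -0.2378, 0.0706]
tcp_rot: [0.998, -0.068, 0.001, 0.0]
wrist_force: [2.4, -2.8, -0.5]
grip_width: 0.059
gripper_force: 64.9
```

Emit:
{"fn": "arm_command", "kwargs": {
  "deltas": [0, 0, 0.1, 0, 0, 0, 0.2, 0, 0, 0, 0.3, 0, 0, 0, 0.3, 0]
}}

```text
t: 7.98
eef_pos: [0.4993, -0.2378, 0.0683]
tcp_rot: [0.998, -0.068, 0.001, 0.0]
wrist_force: [0.9, -1.0, 6.5]
grip_width: 0.059
gripper_force: 65.5
```

Emit:
{"fn": "arm_command", "kwargs": {
  "deltas": [0, 0, 0, 0.03, 0, 0, 0, 0.06, 0, 0, 0, 0.09, 0, 0, 0, 0.09]
}}

```text
t: 8.32
eef_pos: [0.4996, -0.2375, 0.0681]
tcp_rot: [0.994, -0.113, 0.001, 0.0]
wrist_force: [3.9, 0.5, 4.6]
grip_width: 0.0592
gripper_force: 65.3
```

Emit:
{"fn": "arm_command", "kwargs": {
  "deltas": [0, 0, 0, 0.03, 0, 0, 0, 0.06, 0, 0, 0, 0.09, 0, 0, 0, 0.09]
}}

```text
t: 8.65
eef_pos: [0.4996, -0.2377, 0.0679]
tcp_rot: [0.988, -0.157, 0.001, 0.0]
wrist_force: [4.1, -0.3, 2.9]
grip_width: 0.0589
gripper_force: 65.2
```

Emit:
{"fn": "arm_command", "kwargs": {
  "deltas": [0, 0, 0.1, 0, 0, 0, 0.15, 0, 0, 0, 0.15, 0]
}}

```text
t: 8.9
eef_pos: [0.4989, -0.2384, 0.0658]
tcp_rot: [0.988, -0.157, 0.0, 0.001]
wrist_force: [3.5, -4.9, 0.2]
grip_width: 0.0592
gripper_force: 64.8
```

Emit:
{"fn": "arm_command", "kwargs": {
  "deltas": [0, 0.05, 0.15, 0, 0, 0.1, 0.3, 0, 0, 0.1, 0.3, 0]
}}

```text
t: 9.15
eef_pos: [0.4987, -0.2388, 0.0626]
tcp_rot: [0.988, -0.157, 0.0, 0.0]
wrist_force: [3.7, -2.1, 0.8]
grip_width: 0.0586
gripper_force: 64.9
```

```bash
python3 -c "
from h import *
s=r.read_state();print(s['eef_pos'],s['wrist_force'],s['torque'])"
```

```text
[ 0.49872338 -0.23875794  0.06260958] [ 3.72537573 -2.07266196  0.75487182] [-0.49019281 -0.82389585 -0.01830705]
```

Emit:
{"fn": "arm_command", "kwargs": {
  "deltas": [0.05, 0.05, 0.2, 0, 0.1, 0.05, 0.4, 0, 0.1, 0.05, 0.6, 0, 0.1, 0.05, 0.6, 0]
}}

```text
t: 9.48
eef_pos: [0.4989, -0.2388, 0.056]
tcp_rot: [0.988, -0.157, -0.0, -0.0]
wrist_force: [4.7, -0.3, -0.9]
grip_width: 0.0588
gripper_force: 64.8
```

Emit:
{"fn": "arm_command", "kwargs": {
  "deltas": [0, 0, 0.3, 0, 0, 0, 0.6, 0, 0, 0, 0.9, 0, 0, 0, 0.9, 0]
}}

```text
t: 9.82
eef_pos: [0.499, -0.2389, 0.047]
tcp_rot: [0.988, -0.157, -0.0, -0.0]
wrist_force: [4.2, -0.2, -1.2]
grip_width: 0.0589
gripper_force: 64.7
```

Emit:
{"fn": "arm_command", "kwargs": {
  "deltas": [0.05, -0.02, 0.3, 0, 0.1, -0.03, 0.6, 0, 0.1, -0.03, 0.9, 0, 0.1, -0.03, 1.2, 0, 0.1, -0.03, 1.4, 0, 0.1, -0.03, 1.4, 0]
}}

```text
t: 10.32
eef_pos: [0.4995, -0.2389, 0.0329]
tcp_rot: [0.988, -0.157, -0.001, -0.0]
wrist_force: [-0.3, -0.3, -2.0]
grip_width: 0.0589
gripper_force: 64.7
```

Emit:
{"fn": "arm_command", "kwargs": {
  "deltas": [0, 0, 0.1, 0, 0, 0, 0.2, 0, 0, 0, 0.3, 0, 0, 0, 0.4, 0, 0, 0, 0.4, 0]
}}

```text
t: 10.73
eef_pos: [0.5001, -0.239, 0.0296]
tcp_rot: [0.988, -0.157, -0.0, -0.0]
wrist_force: [-0.6, 0.2, -0.8]
grip_width: 0.0593
gripper_force: 64.7
```

```bash
python3 -c "
from h import *
s=r.read_state();print(s['eef_pos'],s['wrist_force'],s['torque'])"
```

```text
[ 0.50011261 -0.23904975  0.02958042] [-0.5969302   0.17986546 -0.84049119] [0.00230623 0.01419226 0.00277537]
```

Emit:
{"fn": "arm_command", "kwargs": {
  "deltas": [0, 0, 0.08, 0, 0, 0, 0.15, 0, 0, 0, 0.15, 0]
}}

```text
t: 10.98
eef_pos: [0.5005, -0.2393, 0.0288]
tcp_rot: [0.988, -0.157, 0.0, 0.0]
wrist_force: [-0.9, 0.4, 2.6]
grip_width: 0.0588
gripper_force: 65.1
```

Emit:
{"fn": "arm_command", "kwargs": {
  "deltas": [0, 0, 0, 0, 0, 0, 0, 0, 0, 0, 0, 0, 0, 0, 0, 0, 0, 0, 0, 0, 0, 0, 0, 0],
  "fingers": 1
}}

```text
t: 11.48
eef_pos: [0.5002, -0.2392, 0.0283]
tcp_rot: [0.988, -0.157, -0.0, -0.0]
wrist_force: [0.1, 0.1, -0.4]
grip_width: 0.0853
gripper_force: 0.0
```

Emit:
{"fn": "arm_command", "kwargs": {
  "deltas": [0, 0, -1, 0, 0, 0, -3, 0, 0, 0, -5, 0, 0, 0, -7, 0, 0, 0, -9, 0, 0, 0, -11, 0, 0, 0, -12, 0, 0, 0, -12, 0]
}}

```text
t: 12.15
eef_pos: [0.5021, -0.2403, 0.1519]
tcp_rot: [0.988, -0.157, 0.003, 0.001]
wrist_force: [0.7, -0.4, -0.2]
grip_width: 0.0853
gripper_force: 0.0
```

```bash
python3 -c "
from h import *
print(r.read_state()['t'],r.read_state()['eef_pos'],go(.4702,.2536,.15,-.135))"
```

```text
12.15 [ 0.50205396 -0.24034794  0.15189767] (array([-1.839e+01, -4.596e+01,  1.000e-02]), 'psi', np.float64(-0.316), 'turn', np.float64(-0.181))
```

Emit:
{"fn": "arm_command", "kwargs": {
  "deltas": [-0.5, -1.2, 0, 0, -1.5, -3.8, 0, -0.02, -2.8, -7.2, 0, -0.04, -4.2, -10.7, 0, -0.06, -5.6, -14.2, 0, -0.08, -7, -17.7, 0, -0.1, -8.4, -21.2, 0, -0.12, -9.8, -24.7, 0, -0.14, -11.1, -28.2, 0, -0.16, -12.5, -31.7, 0, -0.18, -13.9, -35.2, 1, -0.18, -15.3, -38.7, 2, -0.18, -16.6, -42, 3, -0.18, -17.5, -44.3, 4, -0.18, -18, -45.6, 5, -0.18, -18.13, -45.95, 6, -0.18, -18.13, -45.95, 7, -0.18, -18.13, -45.95, 7, -0.18, -18.13, -45.95, 7, -0.18, -18.13, -45.95, 7, -0.18]
}}

```text
t: 13.82
eef_pos: [0.4711, 0.2529, 0.0784]
tcp_rot: [0.998, -0.069, -0.0, 0.0]
wrist_force: [-0.1, 0.2, -0.2]
grip_width: 0.0854
gripper_force: 0.0
```

```bash
python3 - <<'E'
from h import *
print(r.read_state()['t'],r.read_state()['eef_pos'],go(.4702,.2536,.003))
s=r.read_camera("side"); t=r.read_camera("top")
u,v=proj("side",[[.4986,-.2374,.05]])[0].astype(int); a,b=proj("top",[[.4986,-.2374,.04]])[0].astype(int)
cv2.imwrite("pics/g3.png",np.hstack([cv2.resize(i,(400,400),interpolation=2) for i in(s[v-25:v+25,u-25:u+25],t[b-25:b+25,a-25:a+25])])[:,:,::-1]); print(u,v,a,b)
E
```

```text
13.8167 [0.47107962 0.25289009 0.07839125] (array([-0.1 , -0.06,  7.54]), 'psi', np.float64(-0.138), 'turn', None)
337 209 414 243
```

View pics/g3.png

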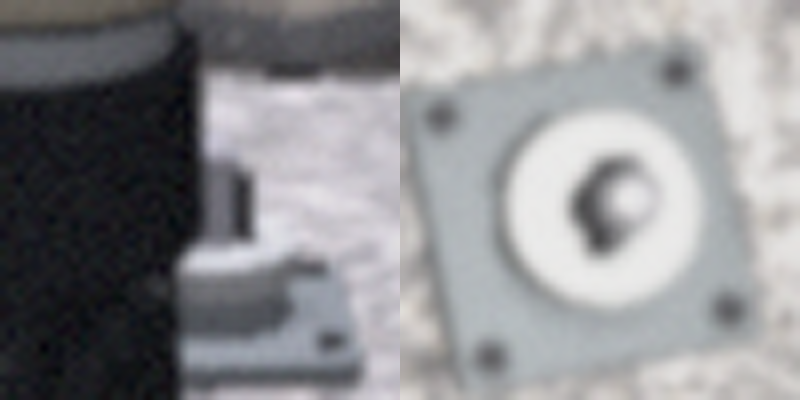

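Emit:
{"fn": "arm_command", "kwargs": {
  "deltas": [0, 0, 2, 0, 0, 0, 4, 0, 0, 0, 6, 0, -0.05, -0.03, 7, 0, -0.05, -0.03, 7.2, 0, -0.05, -0.03, 7.2, 0, -0.05, -0.03, 7.2, 0]
}}

```text
t: 14.5
eef_pos: [0.4713, 0.2544, 0.0074]
tcp_rot: [0.998, -0.068, 0.001, -0.0]
wrist_force: [-0.5, 0.7, 0.1]
grip_width: 0.0854
gripper_force: 0.0
```

```bash
python3 -c "
from h import *
print(r.read_state()['eef_pos'],go(.4702,.2536,.006))"
```

```text
[0.4713409  0.25444993 0.00741013] (array([-0.1 ,  0.1 ,  0.14]), 'psi', np.float64(-0.136), 'turn', None)
```

Emit:
{"fn": "arm_command", "kwargs": {
  "deltas": [0, 0, 0, 0, 0, 0, 0, 0, 0, 0, 0, 0, 0, 0, 0, 0, 0, 0, 0, 0, 0, 0, 0, 0, 0, 0, 0, 0, 0, 0, 0, 0],
  "fingers": 0
}}

```text
t: 15.17
eef_pos: [0.4713, 0.2546, 0.008]
tcp_rot: [0.998, -0.068, 0.001, -0.0]
wrist_force: [-2.4, -2.4, 9.1]
grip_width: 0.0483
gripper_force: 60.3
```

Emit:
{"fn": "arm_command", "kwargs": {
  "deltas": [0, 0, -0.5, 0, 0, 0, -1.5, 0, 0, 0, -3, 0, 0, 0, -5, 0, 0, 0, -7.5, 0, 0, 0, -10, 0, 0, 0, -11.5, 0, 0, 0, -12, 0, 0, 0, -12, 0, 0, 0, -12, 0]
}}

```text
t: 16.0
eef_pos: [0.47, 0.2541, 0.126]
tcp_rot: [0.998, -0.068, -0.0, 0.0]
wrist_force: [-1.2, 0.3, -1.7]
grip_width: 0.048
gripper_force: 61.8
```

```bash
python3 -c "
from h import *
print(r.read_state()['eef_pos'],go(.4995,-.2388,.12,.135))"
```

```text
[0.470029   0.25414955 0.12598889] (array([ 9.61, 48.44,  0.6 ]), 'psi', np.float64(-0.136), 'turn', np.float64(-0.271))
```

Emit:
{"fn": "arm_command", "kwargs": {
  "deltas": [0.3, 1.2, 0, 0, 0.8, 3.8, 0, -0.02, 1.4, 7.2, 0, -0.04, 2.1, 10.7, 0, -0.06, 2.8, 14.2, 0, -0.08, 3.5, 17.7, 0, -0.1, 4.2, 21.2, 0, -0.12, 4.9, 24.7, 0, -0.14, 5.6, 28.2, 0, -0.16, 6.3, 31.7, 0, -0.18, 7, 35.2, 0, -0.2, 7.7, 38.7, 0, -0.22, 8.4, 42.2, 0, -0.24, 9, 45.5, 0, -0.26, 9.4, 47.5, 0, -0.27, 9.6, 48.4, 0, -0.27, 9.6, 48.4, 0, -0.27, 9.6, 48.4, 0, -0.27, 9.6, 48.4, 0, -0.27, 9.6, 48.4, 0, -0.27]
}}

```text
t: 17.67
eef_pos: [0.4995, -0.2367, 0.1259]
tcp_rot: [0.998, 0.068, -0.0, -0.0]
wrist_force: [0.5, -0.1, -0.8]
grip_width: 0.0479
gripper_force: 61.9
```

Emit:
{"fn": "arm_command", "kwargs": {
  "deltas": [0, 0, 1, 0, 0, 0, 2, 0, 0, 0, 3, 0, 0, 0, 3.8, 0, 0, 0, 4.2, 0, 0, 0, 4.2, 0, 0, 0, 4.2, 0]
}}

```text
t: 18.25
eef_pos: [0.4996, -0.2381, 0.0838]
tcp_rot: [0.998, 0.067, -0.0, -0.0]
wrist_force: [-0.9, -0.1, -0.7]
grip_width: 0.0482
gripper_force: 61.9
```

```bash
python3 -c "
from h import *
print(r.read_state()['eef_pos'],go(.4995,-.2388,.076,.135))"
```

```text
[ 0.49956636 -0.2381477   0.08379964] (array([-0.01,  0.06,  0.78]), 'psi', np.float64(0.134), 'turn', np.float64(-0.001))
```

Emit:
{"fn": "arm_command", "kwargs": {
  "deltas": [0, 0.03, 0.25, 0, 0, 0.05, 0.5, 0, 0, 0.05, 0.7, 0, 0, 0.05, 0.7, 0]
}}

```text
t: 18.58
eef_pos: [0.4997, -0.2387, 0.077]
tcp_rot: [0.998, 0.067, -0.0, -0.0]
wrist_force: [0.0, 0.1, -0.8]
grip_width: 0.0478
gripper_force: 61.9
```

Emit:
{"fn": "arm_command", "kwargs": {
  "deltas": [0, 0, 0.15, 0, 0, 0, 0.3, 0, 0, 0, 0.4, 0, 0, 0, 0.4, 0]
}}

```text
t: 18.92
eef_pos: [0.4999, -0.2387, 0.0731]
tcp_rot: [0.998, 0.067, 0.0, -0.0]
wrist_force: [1.3, 0.5, -1.4]
grip_width: 0.0477
gripper_force: 61.8
```

Emit:
{"fn": "arm_command", "kwargs": {
  "deltas": [0, 0, 0.1, 0, 0, 0, 0.2, 0, 0, 0, 0.3, 0, 0, 0, 0.3, 0]
}}

```text
t: 19.25
eef_pos: [0.4999, -0.2386, 0.0701]
tcp_rot: [0.998, 0.067, 0.0, -0.0]
wrist_force: [0.3, 1.1, -0.8]
grip_width: 0.048
gripper_force: 61.8
```

```bash
python3 -c "
from h import *
s=r.read_state();print(s['eef_pos'],s['wrist_force'],s['torque'])"
```

```text
[ 0.49985381 -0.2386314   0.07009563] [ 0.2738568   1.08100865 -0.78601175] [ 0.19086495 -0.16605314  0.03078284]
```

Emit:
{"fn": "arm_command", "kwargs": {
  "deltas": [0, 0, 0.3, 0, 0, 0, 0.6, 0, 0, 0, 0.9, 0, 0, 0, 1.2, 0, 0, 0, 1.5, 0, 0, 0, 1.7, 0, 0, 0, 1.9, 0, 0, 0, 1.9, 0]
}}

```text
t: 19.92
eef_pos: [0.4997, -0.2386, 0.0507]
tcp_rot: [0.998, 0.067, -0.0, -0.0]
wrist_force: [2.4, 2.4, -0.6]
grip_width: 0.0482
gripper_force: 61.8
```

Emit:
{"fn": "arm_command", "kwargs": {
  "deltas": [0, 0, 0.1, 0, 0, 0, 0.2, 0, 0, 0, 0.3, 0, 0, 0, 0.3, 0]
}}

```text
t: 20.25
eef_pos: [0.5, -0.2387, 0.0483]
tcp_rot: [0.998, 0.067, 0.0, -0.0]
wrist_force: [2.0, 4.0, -0.1]
grip_width: 0.0479
gripper_force: 62.0
```

Emit:
{"fn": "arm_command", "kwargs": {
  "deltas": [0.02, -0.03, 0.08, 0, 0.03, -0.06, 0.15, 0, 0.03, -0.06, 0.15, 0]
}}

```text
t: 20.5
eef_pos: [0.5002, -0.2387, 0.048]
tcp_rot: [0.998, 0.067, -0.0, 0.0]
wrist_force: [-2.3, 3.5, 9.0]
grip_width: 0.0481
gripper_force: 63.4
```

Emit:
{"fn": "arm_command", "kwargs": {
  "deltas": [0, 0, -0.1, 0, 0, 0, -0.1, 0, 0, 0, -0.1, 0, 0, 0, -0.1, 0, 0, 0, -0.1, 0, 0, 0, -0.1, 0],
  "fingers": 1
}}

```text
t: 21.0
eef_pos: [0.4999, -0.2382, 0.0476]
tcp_rot: [0.998, 0.067, -0.0, -0.0]
wrist_force: [0.2, -0.2, -0.8]
grip_width: 0.0857
gripper_force: 0.0
```

Emit:
{"fn": "arm_command", "kwargs": {
  "deltas": [0, 0, -1, 0, 0, 0, -3, 0, 0, 0, -5, 0, 0, 0, -7, 0, 0, 0, -9, 0, 0, 0, -10, 0, 0, 0, -10, 0, 0, 0, -10, 0]
}}

```text
t: 21.67
eef_pos: [0.5003, -0.2383, 0.1482]
tcp_rot: [0.998, 0.067, 0.001, 0.0]
wrist_force: [0.1, -0.5, -0.2]
grip_width: 0.085
gripper_force: 0.0
```

```bash
python3 -c "
from h import *
print(r.read_state()['t'],r.read_state()['eef_pos'],go(.4335,.0579,.08,.135))"
```

```text
21.6667 [ 0.50030742 -0.23833992  0.14824472] (array([ -2.67, -30.26,   6.79]), 'psi', np.float64(0.134), 'turn', np.float64(-0.001))
```

```bash
python3 - <<'E'
from h import *
s=np.load("s.npy")
for n,c in(("L",(.5996,.0795)),("M",(.4702,.2536)),("S",(.4335,.0579))):
  for dy in (0,.004):
    g=cv2.cvtColor(rect("side",s,(c[0],c[1]+dy),.014,.022,440),cv2.COLOR_RGB2GRAY)
    out=[]
    for th in (100,115,130,145):
        _,l,st,ce=cv2.connectedComponentsWithStats((g<th).astype(np.uint8)); i=l[220,220]
        m=cv2.moments((l==i).astype(np.uint8),True); 
        if i==0: continue
        a=.5*np.arctan2(2*m["mu11"],m["mu20"]-m["mu02"]); w=np.arctan2(-np.cos(a),-np.sin(a)); w=(w+np.pi/2)%np.pi-np.pi/2
        e=np.sqrt((m["mu20"]+m["mu02"]+np.hypot(2*m["mu11"],m["mu20"]-m["mu02"]))/(m["mu20"]+m["mu02"]-np.hypot(2*m["mu11"],m["mu20"]-m["mu02"])))
        out.append((th,int(m["m00"]/100),[round((220-m["m10"]/m["m00"])/10,1)],w.round(2),e.round(2)))
    print(n,g.min(),out)
E
```

```text
L 102 [(115, 137, [-0.9], np.float64(0.29), np.float64(1.76)), (130, 228, [-0.6], np.float64(0.31), np.float64(1.45)), (145, 328, [-0.4], np.float64(0.39), np.float64(1.37))]
L 102 [(115, 137, [-4.9], np.float64(0.29), np.float64(1.75)), (130, 228, [-4.6], np.float64(0.31), np.float64(1.45)), (145, 328, [-4.4], np.float64(0.39), np.float64(1.37))]
M 88 [(115, 244, [-1.1], np.float64(-0.27), np.float64(1.87)), (130, 328, [-1.0], np.float64(-0.38), np.float64(1.57)), (145, 395, [-1.0], np.float64(-0.47), np.float64(1.47))]
M 83 [(115, 244, [-5.1], np.float64(-0.27), np.float64(1.87)), (130, 328, [-5.0], np.float64(-0.38), np.float64(1.57)), (145, 395, [-5.0], np.float64(-0.47), np.float64(1.47))]
S 96 [(115, 143, [-0.7], np.float64(0.21), np.float64(1.79)), (130, 248, [-0.3], np.float64(0.32), np.float64(1.57)), (145, 347, [-0.1], np.float64(0.42), np.float64(1.47))]
S 86 [(130, 248, [-4.3], np.float64(0.32), np.float64(1.57)), (145, 347, [-4.1], np.float64(0.42), np.float64(1.47))]
```

Emit:
{"fn": "arm_command", "kwargs": {
  "deltas": [-0.1, -1.2, 0, 0, -0.3, -3.8, 0, 0, -0.6, -7, 0, 0, -0.9, -10.5, 0, 0, -1.2, -14, 0, 0, -1.5, -17.5, 0, 0, -1.9, -21, 1, 0, -2.2, -24.5, 2, 0, -2.4, -27.5, 3, 0, -2.6, -29.3, 4, 0, -2.67, -30.26, 5, 0, -2.67, -30.26, 6, 0, -2.67, -30.26, 7, 0, -2.67, -30.26, 7, 0, -2.67, -30.26, 7, 0, -2.67, -30.26, 7, 0]
}}

```text
t: 23.0
eef_pos: [0.4337, 0.0572, 0.078]
tcp_rot: [0.998, 0.066, 0.0, 0.0]
wrist_force: [1.1, -0.0, 0.1]
grip_width: 0.0854
gripper_force: 0.0
```

```bash
python3 -c "
from h import *
print(r.read_state()['t'],r.read_state()['eef_pos'],go(.4335,.0579,.006,.135))"
```

```text
23.0 [0.43373976 0.05720905 0.07795934] (array([-0.02, -0.07,  7.2 ]), 'psi', np.float64(0.132), 'turn', np.float64(-0.003))
```

Emit:
{"fn": "arm_command", "kwargs": {
  "deltas": [0, 0, 2, 0, 0, 0, 4, 0, 0, 0, 6, 0, 0, -0.05, 7, 0, 0, -0.05, 7.2, 0, 0, -0.05, 7.2, 0, 0, -0.05, 7.2, 0]
}}

```text
t: 23.58
eef_pos: [0.4342, 0.0584, 0.0068]
tcp_rot: [0.998, 0.067, 0.001, 0.0]
wrist_force: [0.2, 0.3, 0.3]
grip_width: 0.0855
gripper_force: 0.0
```

Emit:
{"fn": "arm_command", "kwargs": {
  "deltas": [0, 0, 0, 0, 0, 0, 0, 0, 0, 0, 0, 0, 0, 0, 0, 0, 0, 0, 0, 0, 0, 0, 0, 0, 0, 0, 0, 0, 0, 0, 0, 0, 0, 0, 0, 0],
  "fingers": 0
}}

```text
t: 24.33
eef_pos: [0.4338, 0.0587, 0.0069]
tcp_rot: [0.998, 0.067, 0.001, 0.0]
wrist_force: [-2.5, 0.6, 7.6]
grip_width: 0.0387
gripper_force: 59.3
```

Emit:
{"fn": "arm_command", "kwargs": {
  "deltas": [0, 0, -0.5, 0, 0, 0, -1.5, 0, 0, 0, -3, 0, 0, 0, -5, 0, 0, 0, -7.5, 0, 0, 0, -10, 0, 0, 0, -11.5, 0, 0, 0, -12, 0, 0, 0, -12, 0, 0, 0, -12, 0]
}}

```text
t: 25.17
eef_pos: [0.4328, 0.0587, 0.1255]
tcp_rot: [0.998, 0.067, -0.0, -0.0]
wrist_force: [0.1, -0.0, -1.1]
grip_width: 0.0383
gripper_force: 60.3
```

```bash
python3 -c "
from h import *
print(r.read_state()['eef_pos'],go(.4998,-.2387,.126,-.585))"
```

```text
[0.43284269 0.05870061 0.12551688] (array([ 2.67, 30.37, -0.05]), 'psi', np.float64(0.134), 'turn', np.float64(0.719))
```

Emit:
{"fn": "arm_command", "kwargs": {
  "deltas": [0.1, 1.2, 0, 0.03, 0.3, 3.8, 0, 0.08, 0.6, 7, 0, 0.14, 0.9, 10.5, 0, 0.2, 1.2, 14, 0, 0.28, 1.5, 17.5, 0, 0.36, 1.9, 21, 0, 0.44, 2.2, 24.5, 0, 0.52, 2.4, 27.5, 0, 0.6, 2.55, 29.4, 0, 0.68, 2.6, 30.3, 0, 0.72, 2.62, 30.37, 0, 0.72, 2.62, 30.37, 0, 0.72, 2.62, 30.37, 0, 0.72, 2.62, 30.37, 0, 0.72]
}}

```text
t: 26.42
eef_pos: [0.4991, -0.2375, 0.125]
tcp_rot: [0.958, -0.288, -0.001, -0.0]
wrist_force: [0.5, 0.5, -0.7]
grip_width: 0.0388
gripper_force: 60.4
```

Emit:
{"fn": "arm_command", "kwargs": {
  "deltas": [0, 0, 1, 0, 0, 0, 2, 0, 0, 0, 3, 0, 0, 0, 3.8, 0, 0, 0, 4.3, 0, 0, 0, 4.3, 0, 0, 0, 4.3, 0]
}}

```text
t: 27.0
eef_pos: [0.4993, -0.2386, 0.0822]
tcp_rot: [0.957, -0.289, -0.001, -0.0]
wrist_force: [-0.3, 1.1, -0.1]
grip_width: 0.0389
gripper_force: 60.4
```

```bash
python3 -c "
from h import *
print(r.read_state()['eef_pos'],go(.4998,-.2387,.0755,-.585))"
```

```text
[ 0.499346   -0.23863036  0.08221557] (array([ 0.04, -0.02,  0.67]), 'psi', np.float64(-0.586), 'turn', np.float64(-0.001))
```

Emit:
{"fn": "arm_command", "kwargs": {
  "deltas": [0.02, 0, 0.25, 0, 0.04, 0, 0.5, 0, 0.04, 0, 0.7, 0, 0.04, 0, 0.7, 0]
}}

```text
t: 27.33
eef_pos: [0.4998, -0.239, 0.0755]
tcp_rot: [0.957, -0.289, -0.0, -0.0]
wrist_force: [-0.2, 0.6, -1.3]
grip_width: 0.0388
gripper_force: 60.3
```

Emit:
{"fn": "arm_command", "kwargs": {
  "deltas": [0, 0, 0.15, 0, 0, 0, 0.3, 0, 0, 0, 0.4, 0, 0, 0, 0.4, 0]
}}

```text
t: 27.67
eef_pos: [0.4999, -0.2389, 0.0715]
tcp_rot: [0.957, -0.289, -0.0, -0.0]
wrist_force: [-0.9, -0.3, -1.1]
grip_width: 0.039
gripper_force: 60.3
```

```bash
python3 -c "
from h import *
s=r.read_state();print(s['eef_pos'],s['wrist_force'],s['torque'])"
```

```text
[ 0.49988926 -0.23892719  0.07154401] [-0.86615856 -0.32704383 -1.12967913] [-0.03537762  0.03090278 -0.00374674]
```

Bottom is now below the key tops with no force; continue gently. Home is expected at TCP z ≈ 0.061.

Emit:
{"fn": "arm_command", "kwargs": {
  "deltas": [0, 0, 0.15, 0, 0, 0, 0.3, 0, 0, 0, 0.4, 0, 0, 0, 0.4, 0]
}}

```text
t: 28.0
eef_pos: [0.4999, -0.239, 0.0675]
tcp_rot: [0.957, -0.289, -0.0, -0.0]
wrist_force: [0.3, -0.3, -0.7]
grip_width: 0.0387
gripper_force: 60.3
```

Emit:
{"fn": "arm_command", "kwargs": {
  "deltas": [0, 0, 0.15, 0, 0, 0, 0.3, 0, 0, 0, 0.4, 0, 0, 0, 0.45, 0, 0, 0, 0.45, 0]
}}

```text
t: 28.42
eef_pos: [0.4999, -0.239, 0.0631]
tcp_rot: [0.957, -0.289, -0.0, -0.0]
wrist_force: [-0.6, -1.2, -0.7]
grip_width: 0.0386
gripper_force: 60.3
```

Emit:
{"fn": "arm_command", "kwargs": {
  "deltas": [0, 0, 0.1, 0, 0, 0, 0.2, 0, 0, 0, 0.25, 0, 0, 0, 0.25, 0]
}}

```text
t: 28.75
eef_pos: [0.4999, -0.239, 0.061]
tcp_rot: [0.957, -0.289, -0.0, -0.0]
wrist_force: [-2.0, 1.4, 3.0]
grip_width: 0.0385
gripper_force: 60.6
```

Emit:
{"fn": "arm_command", "kwargs": {
  "deltas": [0, 0, 0.04, 0, 0, 0, 0.04, 0]
}}

```text
t: 28.92
eef_pos: [0.4999, -0.239, 0.0609]
tcp_rot: [0.957, -0.289, -0.0, 0.0]
wrist_force: [-4.3, 1.8, 5.9]
grip_width: 0.0388
gripper_force: 61.0
```

Emit:
{"fn": "arm_command", "kwargs": {
  "deltas": [0, 0, -0.04, 0, 0, 0, -0.04, 0, 0, 0, -0.04, 0, 0, 0, -0.04, 0, 0, 0, -0.04, 0, 0, 0, -0.04, 0],
  "fingers": 1
}}

```text
t: 29.42
eef_pos: [0.5, -0.239, 0.0608]
tcp_rot: [0.957, -0.289, 0.0, 0.0]
wrist_force: [-0.1, 0.3, 0.1]
grip_width: 0.0852
gripper_force: 0.0
```

Emit:
{"fn": "arm_command", "kwargs": {
  "deltas": [0, 0, -1, 0, 0, 0, -3, 0, 0, 0, -5, 0, 0, 0, -7, 0, 0, 0, -9, 0, 0, 0, -10, 0, -1.8, 3, -10, 0, -4.5, 7, -10, 0, -7, 11, -10, 0, -9, 15, -10, 0, -10, 17, -10, 0, -10, 17, -10, 0, -10, 17, -10, 0]
}}

```text
t: 30.5
eef_pos: [0.3211, -0.3264, 0.1611]
tcp_rot: [0.957, -0.291, 0.0, 0.0]
wrist_force: [1.3, -0.1, 0.5]
grip_width: 0.0855
gripper_force: 0.0
```

```bash
python3 - <<'E'
from h import *
s=r.read_camera("side"); t=r.read_camera("top")
u,v=proj("side",[[.4986,-.2374,.05]])[0].astype(int); a,b=proj("top",[[.4986,-.2374,.04]])[0].astype(int)
cv2.imwrite("pics/f.png",np.vstack([np.hstack([cv2.resize(i,(300,300),interpolation=2) for i in(s[v-25:v+25,u-25:u+25],t[b-25:b+25,a-25:a+25])]),cv2.resize(t[110:330,120:450],(600,300))])[:,:,::-1]); print(r.read_state()['t'],r.read_state()['eef_pos'])
E
```

```text
30.6 [ 0.32289729 -0.32531787  0.16099478]
```

View pics/f.png

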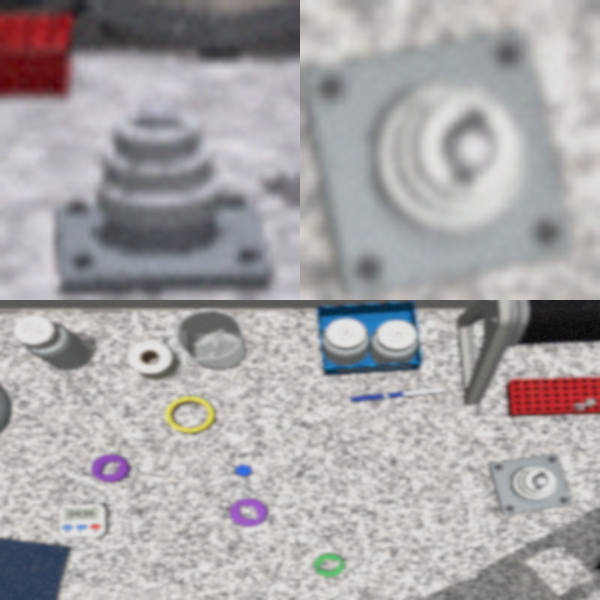

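The picture shows the three collars stacked flat on the spindle, large to small, at about (150,180). The bystanders are in place and the gripper is clear.

```bash
python3 -c "
from plant import r
print(r.sign_off())"
```

```text
the job is handed in; nothing more can be done
None
```

The three collars are on the spindle in order (large, medium, small), each fully home and flat, the bystanders look unmoved, and the job was handed in at about 31 s with the gripper clear.

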